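# Sweep the stoppers into the tray

### The job

Three brick-red rubber stoppers have been left standing on the bench. Sweep all three along the bench top and in through the open front of the blue tray, pushing them gently with the outside of the fingers, until each is wholly inside it, behind the front lip. Do not pinch or lift the stoppers, and leave the flask and the two jars where they stand.

Things in the scene. Friction and masses are not known exactly. Their poses are not given: they have to be found in the camera images.
- tray: blue dustpan-like tray, fixed; inside 170 mm wide (y), 160 mm deep (x); back and side walls 3 mm thick, 29 mm high, front open. Floor 2.5 mm thick, sloping down to the bench over the front 32 mm. Black handle behind, 28 mm wide, 87 mm long, up to 22 mm high. Origin on the bench under the tray's middle; x points from front to back (front lip at x = -0.08, back wall at +0.08), z up
- tray_lip (a point): middle of the tray's front lip, at bench height, 80 mm in front of the tray's origin; same axes as the tray
- stopper_1: rubber stopper like the other two: brick red, tapered and round, standing on its wide end, 30 mm across at the foot, 24 mm across at the top, 26 mm tall, about 30 g, loose, with a dark 6 mm hole in the middle of its top; origin at the centre of its underside, z up along its axis
- stopper_2: rubber stopper like the other two: brick red, tapered and round, standing on its wide end, 30 mm across at the foot, 24 mm across at the top, 26 mm tall, about 30 g, loose, with a dark 6 mm hole in the middle of its top; origin at the centre of its underside, z up along its axis
- stopper_3: rubber stopper like the other two: brick red, tapered and round, standing on its wide end, 30 mm across at the foot, 24 mm across at the top, 26 mm tall, about 30 g, loose, with a dark 6 mm hole in the middle of its top; origin at the centre of its underside, z up along its axis
- sink_rim (a point): middle of the right-hand outer edge of the steel sink, on the bench; the sink's rim stands 4 mm above the bench from here to the left (+y), and 178 mm to either side along x
- flask: small clear glass conical flask standing loose on the bench, 61 mm across, 78 mm tall; origin at the centre of its underside, z up
- jar: sample jar with a black screw lid standing loose on the bench, 60 mm across, 68 mm tall; origin at the centre of its underside, z up
- jar_2: second sample jar with a black screw lid standing loose on the bench, 61 mm across, 74 mm tall; origin at the centre of its underside, z up

How it is judged:
By the outcome, as a careful person would: the job done as asked, in the order asked, and still so for the second after the job is handed in, with the robot touching nothing.
It also fails if it takes over 61 s, if anything falls off the work surface, if the arm or the gripper's body presses on something with over 40 N, if the wrist force passes 120 N, or if a joint passes its speed limit or range.

### The arm

A 6-joint arm with a two-finger parallel gripper is mounted at the origin on a cart in front of the work surface, level with it; the furniture and walls round the work are solid. World frame = base frame: x ahead of the robot, y to its left, z up, the work surface at z = 0. Lengths are in m, angles in rad, forces in N, time in s.
With the tool pointing down it reaches from about 0.225 to 0.875 m from the base axis. Payload 3.4 kg.
Tool frame: the origin (TCP) lies midway between the tips of the shut fingers; the grasp point (between the pads) lies 19 mm behind it (pinch_z is the distance from the TCP to the grasp point, in m); z points along the fingers, y is the line along which they close (so a half turn about z gives the same grasp; the last joint's range is limited). The gripper opens to 85 mm and grips with 20 to 120 N. Pads are 22 mm wide; open, the fingers measure 114 mm over their backs; the gripper's body (76 mm by 85 mm) begins 54 mm behind the grasp point. The pads swing forward as they close: fully open they stand 13 mm farther back than shut.
Start: joints at [-1.438, 0.276, 1.505, -0, 1.361, -0.121], TCP at [0.144, -0.557, 0.207] pointing down, gripper open.
Joint ranges: [-2.89, 2.89], [-0.75, 2.08], [0.22, 2.7], [-1.18, 4.32], [0.11, 2.71], [-2.7, 2.7]. Speed limits (rad/s): [2.57, 2.57, 3.14, 3.14, 3.14, 3.14].

### API

Orientations are given as a unit quaternion [w, x, y, z].
In Python, from rig import get_state, get_image, sign_off, pinch_z gives the robot as it stands.
- The arm moves only by the tool send_rows, never from a script. Its argument "steps" is one flat list of numbers, 5 for each row, row after row: the gripper's target within -1 to 1 (fully open at 1, half-way at 0, shut at -1), then the shift along the tool's x, y, z in cm, then the turn about the tool's z in degrees. In form: [gripper, x, y, z, roll, gripper, x, y, z, roll, ...]. A call has 1 to 12 rows; each row shifts and turns the commanded pose from where the row before left it, along the tool's axes as they then stand; what a row does not reach is not made up. A row lasts 1/10 s, in which the tool goes at most 50 mm and 8.59 degrees, less where a joint would pass 70% of its speed; a pose out of reach is approached as far as the arm can. A call is refused whole if a number of a shift passes 5 or a number of a turn 8.59, either way. A call with a gripper value outside its range is refused whole. The fingers move at their own pace and stop on an object; "newtons" is the grip in N (left out, the last holds). Time passes only in rows, so rows that do not move let the fingers close. It gives the time, the measured TCP pose, the force, the opening and the grip force at its end, in the units of the state.
- get_state(): the state, without advancing time (a new reading comes with each control period).
- get_image(name): name is "scene" or "side" or "wrist"; returns a dict with "color" (420x560x3 uint8, red, green, blue), "mtx" (3x3 intrinsics, pixels), "k1" (the pictures are not rectified: a ray, as slopes to the right and down, at radius r is drawn at 1 + k1 r^2 times it, then the intrinsics apply), "T" (4x4, takes a point from camera to world coordinates); the wrist camera has in their place "mount" (4x4, takes a point from camera to tool coordinates, whose origin is the TCP and whose axes are the flange's). Camera axes: x right, y down, z forward; pixel columns grow to the right and rows downward; lengths in m; the calibration is good to about 2 mm. A picture is of the moment at which its call begins: read the wrist's pose just before it. There is no depth.
- sign_off(): hands the job in; it is judged then, once.
The state is a dict: "clock": time; "qpos": joint angles; "qd": joint speeds; "effort": joint torques, N m; "position": TCP position; "ee_rot": TCP orientation; "contact_force": force on the tool from outside, world axes, zero at the start; "moment": the same for the moment, N m; "width": finger opening in m; "gripper_force": force on a finger pad.
Only numpy, scipy, OpenCV 4.12 (cv2) and the standard library are available. Lean on these libraries where they do the work, as an engineer would, in place of code of your own. Each camera call takes 0.05 s, during which the arm holds its last target. There are 200 camera calls.

## Working session

There is one attempt and no reset: what is moved stays moved. The work goes in short steps, Python scripts to look and compute and a tool call to move; the robot and the scene stay as the last step left them, time stands still between calls to the robot, and variables do not carry over. Pictures are saved under pics/ and viewed, at most 10 in all, crops included, and the job is handed in when it is done.

Besides the shell and the picture viewer there is one more tool, called after "Emit:" by a JSON object that holds its "method" and its "body". send_rows: Moves the arm, as the interface text tells. Its arguments: {"type":"object","properties":{"steps":{"type":"array"},"newtons":{"type":"number"}},"required":["steps"]}

```bash
mkdir -p pics; cat > h.py <<'E'
import numpy as np, cv2
from rig import get_state, get_image, sign_off, pinch_z
def rays(im,px):
    px=np.array(px,float).reshape(-1,2);K=im['mtx'];k=im['k1']
    d=np.c_[(px[:,0]-K[0,2])/K[0,0],(px[:,1]-K[1,2])/K[1,1]]
    s=d.copy()
    for _ in range(20): s=d/(1+k*(s**2).sum(1,keepdims=True))
    return np.c_[s,np.ones(len(s))]@im['T'][:3,:3].T, im['T'][:3,3]
def onplane(im,px,z):
    d,o=rays(im,px); return o+d*((z-o[2])/d[:,2])[:,None]
def save(im,n): cv2.imwrite('pics/'+n,im['color'][:,:,::-1])
E
python3 - <<'E'
from h import *
s=get_state();print(s['clock'],s['position'],s['ee_rot'],s['width'],pinch_z)
a=get_image('scene');b=get_image('side');save(a,'a.png');save(b,'b.png')
for i in(a,b):print(i['T'].round(3).tolist(),i['k1'])
E
```

```text
0.0 [ 0.14429439 -0.55597294  0.20620671] [-9.54979756e-04  9.91957290e-01  1.26569438e-01 -7.52046035e-06] 0.08505268355514622 0.0187
[[0.887, -0.264, 0.378, 0.055], [-0.461, -0.537, 0.706, -0.956], [0.017, -0.801, -0.598, 0.825], [0.0, 0.0, 0.0, 1.0]] -0.07970728513026712
[[0.974, -0.095, 0.207, 0.35], [-0.227, -0.332, 0.916, -0.884], [-0.018, -0.939, -0.345, 0.343], [0.0, 0.0, 0.0, 1.0]] 0.03494491639587318
```

View pics/a.png

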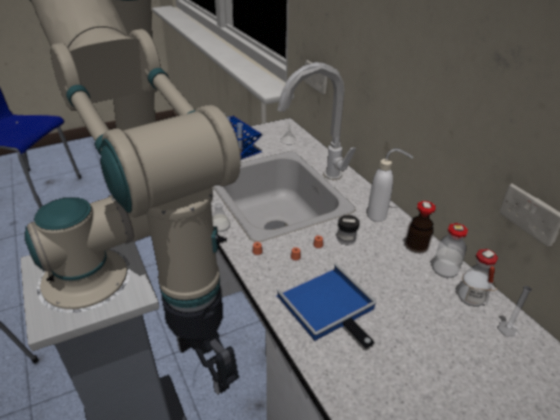

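View pics/b.png

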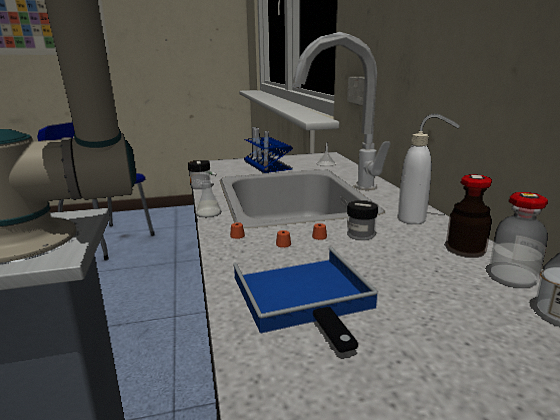

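The scene picture shows three stoppers at about (257,247), (296,253) and (319,242). The tray is at (327,302) with its open front towards the sink and its handle at (358,333). One jar is at (348,228). The side view shows the flask at (208,202), the second jar behind it at (199,172), and the first jar at (362,218).

```bash
python3 - <<'E'
from h import *
for n in('scene','side'):
    im=get_image(n);hsv=cv2.cvtColor(im['color'],cv2.COLOR_RGB2HSV)
    m=cv2.inRange(hsv,(3,110,90),(15,255,255));c,_=cv2.findContours(m,0,2)
    for k in c:
        if cv2.contourArea(k)<30: continue
        x,y,w,h=cv2.boundingRect(k)
        M=cv2.moments(k);u=(M['m10']/M['m00'],M['m01']/M['m00'])
        print(n,'red',(x,y,w,h),onplane(im,u,.013).round(3).tolist())
    m=cv2.inRange(hsv,(105,150,60),(122,255,255));c,_=cv2.findContours(m,0,2)
    k=max([k for k in c if cv2.boundingRect(k)[1]>230],key=cv2.contourArea)
    p=cv2.approxPolyDP(cv2.convexHull(k),4,True)[:,0]
    print(n,'blue',p.tolist(),onplane(im,p,0).round(3)[:,:2].tolist(),onplane(im,p,.029).round(3)[:,:2].tolist())
    if n=='side':
        print('jar,flask,jar2 base',onplane(im,[(362,233),(208,212),(200,180)],0).round(3).tolist())
        print('handle',onplane(im,[(346,343)],.02).round(3),'sink edge',onplane(im,[(232,222),(382,212)],.004).round(3).tolist())
        big=cv2.resize(im['color'][150:360,180:400],None,fx=2.8,fy=2.8,interpolation=cv2.INTER_CUBIC)
        cv2.imwrite('pics/c.png',big[:,:,::-1])
E
```

```text
scene red (292, 248, 8, 12) [[0.521, -0.169, 0.013]]
scene red (253, 242, 9, 12) [[0.439, -0.103, 0.013]]
scene red (314, 236, 9, 11) [[0.601, -0.152, 0.013]]
scene blue [[336, 269], [369, 300], [315, 329], [285, 293]] [[0.594, -0.256], [0.607, -0.385], [0.445, -0.401], [0.436, -0.272]] [[0.575, -0.281], [0.588, -0.405], [0.431, -0.421], [0.422, -0.296]]
side red (277, 230, 12, 18) [[0.518, -0.174, 0.013]]
side red (314, 223, 12, 17) [[0.598, -0.157, 0.013]]
side red (231, 222, 11, 17) [[0.436, -0.108, 0.013]]
side blue [[360, 292], [261, 312], [243, 275], [328, 260]] [[0.593, -0.372], [0.434, -0.386], [0.425, -0.273], [0.581, -0.258]] [[0.572, -0.416], [0.427, -0.428], [0.418, -0.324], [0.562, -0.311]]
jar,flask,jar2 base [[0.69, -0.162, 0.0], [0.388, 0.052, 0.0], [0.384, 0.341, 0.0]]
handle [[ 0.516 -0.504  0.02 ]] sink edge [[0.435, -0.038, 0.004], [0.78, -0.07, 0.004]]
```

View pics/c.png

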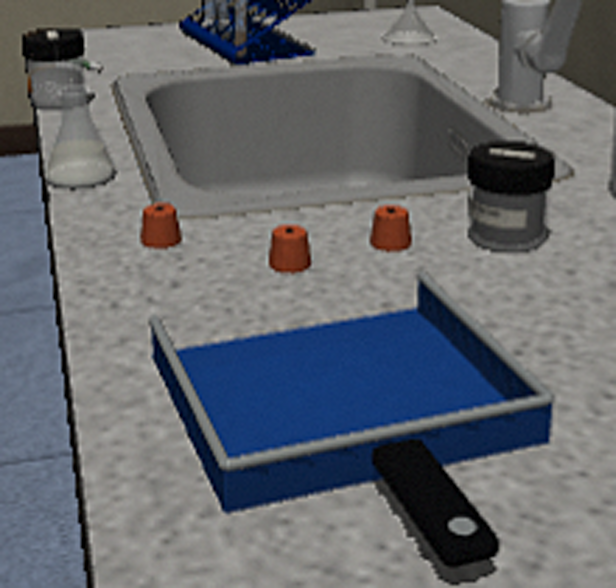

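The crop shows the tray's front lip running from about (155,352) to (418,312), with back corners at (226,510) and (549,440). The three stoppers stand between the lip and the sink, and the jar is to the right of the right-hand stopper.

```bash
python3 - <<'E'
from h import *
im=get_image('side')
f=lambda p:np.array(p)/2.8+[180,150]
print(onplane(im,f([(155,354),(418,312),(226,510),(549,440)]),0).round(3).tolist())
print(onplane(im,f([(155,320),(420,275),(226,465),(549,400)]),.029).round(3).tolist())
print('jar rows',onplane(im,f([(508,248),(470,230),(547,235)]),0).round(3).tolist())
print('sink',onplane(im,f([(155,212),(480,182)]),.0).round(3).tolist(),'flask',onplane(im,f([(82,186),(48,172),(115,172)]),0).round(3).tolist())
s=get_state();print(s['clock']);from scipy.spatial.transform import Rotation as R
q=s['ee_rot'];print(R.from_quat([q[1],q[2],q[3],q[0]]).as_matrix().round(3))
E
```

```text
[[0.412, -0.274, 0.0], [0.582, -0.264, 0.0], [0.425, -0.431, 0.0], [0.599, -0.416, 0.0]]
[[0.411, -0.286, 0.029], [0.58, -0.27, 0.029], [0.425, -0.437, 0.029], [0.593, -0.423, 0.029]]
jar rows [[0.677, -0.187, 0.0], [0.664, -0.15, 0.0], [0.714, -0.174, 0.0]]
sink [[0.441, -0.052, 0.0], [0.709, -0.059, 0.0]] flask [[0.389, 0.021, 0.0], [0.363, 0.063, 0.0], [0.419, 0.047, 0.0]]
0.25
[[ 0.968  0.251 -0.   ]
 [ 0.251 -0.968  0.001]
 [ 0.    -0.001 -1.   ]]
```

Emit:
{"method": "send_rows", "body": {"steps": [-0.67,0,0,0,-8,-0.67,0,0,0,-8,-0.67,0,0,0,-8,-0.67,0,0,0,-8,-0.67,0,0,0,-8,-0.67,0,0,0,-8,-0.67,0,0,0,-8,-0.67,0,0,0,-8,-0.67,0,0,0,-8,-0.67,0,0,0,-8], "newtons": 20}}

```text
clock: 1.25
position: [0.1444, -0.5565, 0.2069]
ee_rot: [-0.0, 0.676, 0.737, 0.0]
contact_force: [0.9, 0.1, -0.3]
width: 0.0141
gripper_force: 0.0
```

Emit:
{"method": "send_rows", "body": {"steps": [-0.67,0,0,0,8.5,-0.67,3.8,2.9,0,0,-0.67,3.8,2.9,0,0,-0.67,3.8,2.9,0,0,-0.67,3.8,2.9,0,0,-0.67,3.8,2.9,0,0,-0.67,3.8,2.9,0,0,-0.67,3.8,2.9,0,0,-0.67,3.8,2.9,0,0,-0.67,3.8,2.9,0,0,-0.67,3.8,2.9,0,0,-0.67,3.8,2.9,0,0]}}

```text
clock: 2.45
position: [0.4925, -0.1599, 0.2072]
ee_rot: [0.0, 0.731, 0.682, -0.0]
contact_force: [1.2, 0.2, 0.5]
width: 0.0142
gripper_force: 0.0
```

```bash
python3 - <<'E'
from h import *
from scipy.spatial.transform import Rotation as R
s=get_state();im=get_image('wrist');q=s['ee_rot'];T=np.eye(4);T[:3,:3]=R.from_quat([q[1],q[2],q[3],q[0]]).as_matrix();T[:3,3]=s['position']
print(s['position'],T[:3,:2].T.round(3).tolist());im['T']=T@im['mount'];save(im,'w.png')
m=cv2.inRange(cv2.cvtColor(im['color'],cv2.COLOR_RGB2HSV),(2,110,60),(15,255,255));c,_=cv2.findContours(m,0,2)
for k in c:
    if cv2.contourArea(k)<100: continue
    (u,v),r=cv2.minEnclosingCircle(k);print((u,v,r),onplane(im,(u,v),.006).round(3).tolist())
E
```

```text
[ 0.4924757  -0.15993657  0.20722535] [[0.069, 0.998, -0.0], [0.998, -0.069, 0.0]]
(303.4545593261719, 185.0, 9.353135108947754) [[0.525, -0.166, 0.006]]
(365.5, 170.0, 10.735555648803711) [[0.605, -0.152, 0.006]]
(232.5, 136.5, 10.12432861328125) [[0.441, -0.099, 0.006]]
```

View pics/w.png

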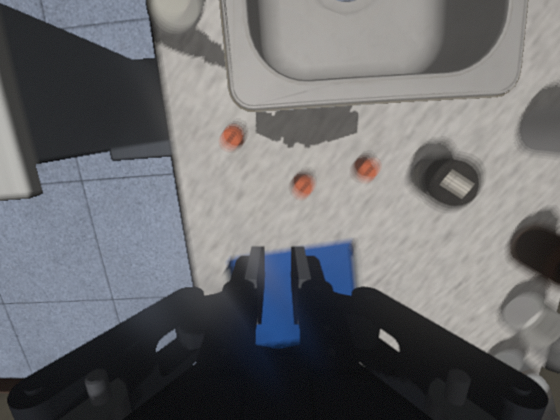

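The wrist view shows the stoppers at (303,185), (366,170) and (232,137), the jar at (453,182) and the tray below. The positions agree with the earlier ones to about 6 mm, so I'm going down behind the middle stopper.

Emit:
{"method": "send_rows", "body": {"steps": [-0.67,3.7,3.0,0,0,-0.67,0,0,4,0,-0.67,0,0,4,0,-0.67,0,0,4,0,-0.67,0,0,3,0,-0.67,0,0,2.5,0,-0.67,0,0,1.5,0,-0.67,0,0,0.8,0,-0.67,0,0,0,0]}}

```text
clock: 3.4
position: [0.5232, -0.1268, 0.0082]
ee_rot: [-0.001, 0.731, 0.682, -0.001]
contact_force: [0.7, 0.8, -0.6]
width: 0.0141
gripper_force: 0.0
```

Emit:
{"method": "send_rows", "body": {"steps": [-0.67,-0.6,0,0,0,-0.67,-0.6,0,0,0,-0.67,-0.6,0,0,0,-0.67,-0.8,0,0,0,-0.67,-0.9,0,0,0,-0.67,-0.9,0,0,0,-0.67,-0.9,0,0,0,-0.67,-0.9,0,0,0,-0.67,-0.9,0,0,0,-0.67,-0.9,0,0,0,-0.67,-0.9,0,0,0,-0.67,-0.9,0,0,0]}}

```text
clock: 4.6
position: [0.5171, -0.2253, 0.0091]
ee_rot: [0.0, 0.731, 0.682, -0.0]
contact_force: [-0.3, -0.6, 0.0]
width: 0.0141
gripper_force: 0.0
```

```bash
cat > look.py <<'E'
from h import *
import sys
for n in('scene','side'):
    im=get_image(n);m=cv2.inRange(cv2.cvtColor(im['color'],cv2.COLOR_RGB2HSV),(3,110,70),(15,255,255));c,_=cv2.findContours(m,0,2)
    for k in c:
        if cv2.contourArea(k)<12: continue
        M=cv2.moments(k);u=(M['m10']/M['m00'],M['m01']/M['m00'])
        print(n,cv2.boundingRect(k),onplane(im,u,.013).round(3)[0,:2].tolist())
if len(sys.argv)>1: cv2.imwrite('pics/'+sys.argv[1],cv2.resize(im['color'][150:360,180:400],None,fx=2.8,fy=2.8,interpolation=2)[:,:,::-1])
E
python3 look.py d.png
```

```text
scene (489, 266, 6, 16) [0.944, -0.464]
scene (291, 254, 6, 6) [0.511, -0.177]
scene (253, 243, 9, 11) [0.439, -0.103]
side (277, 234, 13, 14) [0.515, -0.194]
side (231, 225, 13, 14) [0.435, -0.115]
side (313, 224, 14, 16) [0.598, -0.165]
side (64, 37, 8, 11) [2.269, -9.872]
side (4, 37, 11, 11) [3.28, -10.021]
side (69, 13, 8, 12) [1.155, -4.958]
side (39, 13, 11, 11) [1.38, -5.019]
side (8, 12, 12, 12) [1.603, -5.021]
```

View pics/d.png

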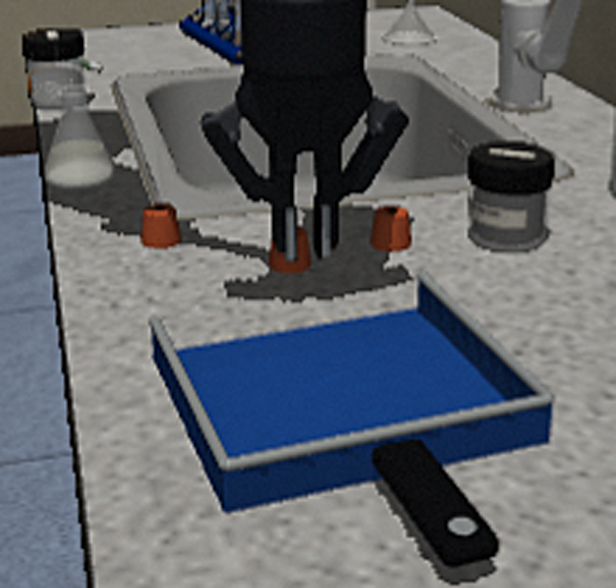

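The picture shows the fingers at about (305,255), in front of or on the stopper at (290,255). That doesn't match the stopper being pushed, so I'm checking again now that the arm is still.

```bash
python3 - <<'E'
from h import *
s=get_state();print(s['clock'],s['position'],s['contact_force'])
im=get_image('side');a=get_image('scene')
for i in (im,a):
    Ti=np.linalg.inv(i['T'])
    for p in ([*s['position'][:2],.009],[.522,-.170,0],[.52,-.25,0]):
        c=Ti@np.r_[p,1];x=c[:2]/c[2];x=x*(1+i['k1']*(x@x));print((i['mtx']@np.r_[x,1])[:2].round(1))
A=cv2.resize(im['color'][190:310,215:375],(800,600),interpolation=2)
B=cv2.resize(a['color'][190:340,220:400],(720,600),interpolation=2)
o=np.hstack([cv2.resize(A,(400,300)),cv2.resize(B,(360,300))])
cv2.imwrite('pics/e.png',o[:,:,::-1])
E
python3 look.py
```

```text
4.7 [ 0.51743147 -0.22597946  0.00915922] [ 0.1573796   0.79909134 -1.44078193]
[289.1 252. ]
[284.3 243.6]
[293.9 262.1]
[304.8 268.4]
[295.7 257.4]
[310.1 276.4]
scene (489, 266, 6, 16) [0.944, -0.464]
scene (291, 254, 6, 6) [0.511, -0.177]
scene (253, 243, 9, 11) [0.439, -0.103]
side (277, 234, 13, 14) [0.516, -0.192]
side (313, 224, 14, 16) [0.598, -0.164]
side (230, 224, 14, 15) [0.435, -0.114]
side (64, 37, 8, 11) [2.252, -9.774]
side (4, 37, 11, 10) [3.267, -9.98]
side (68, 13, 9, 12) [1.152, -4.944]
side (39, 13, 11, 11) [1.38, -5.019]
side (8, 12, 12, 12) [1.602, -5.025]
```

View pics/e.png

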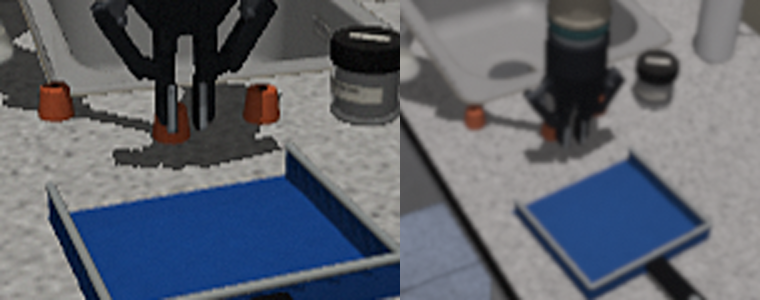

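The stopper hasn't moved. In both views the fingertips are drawn about 15 mm higher than the TCP, because the part-open pads stand back, so they passed over it. I'll probe downward here, over clear bench, to find the true tip height.

Emit:
{"method": "send_rows", "body": {"steps": [-0.67,0,0,0.3,0,-0.67,0,0,0.3,0,-0.67,0,0,0.1,0,-0.67,0,0,0,0]}}

```text
clock: 5.3
position: [0.517, -0.2243, 0.0018]
ee_rot: [-0.0, 0.731, 0.682, -0.0]
contact_force: [0.2, -0.0, 0.4]
width: 0.0142
gripper_force: 0.0
```

```bash
python3 - <<'E'
from h import *
s=get_state();print(s['clock'],s['position'],s['contact_force'],s['width'])
im=get_image('side')
cv2.imwrite('pics/f.png',cv2.resize(im['color'][200:275,250:350],(800,600),interpolation=2)[:,:,::-1])
E
```

```text
5.3 [ 0.51697442 -0.22428374  0.00175524] [ 0.18953504 -0.02897226  0.40124016] 0.014240596605317679
```

View pics/f.png

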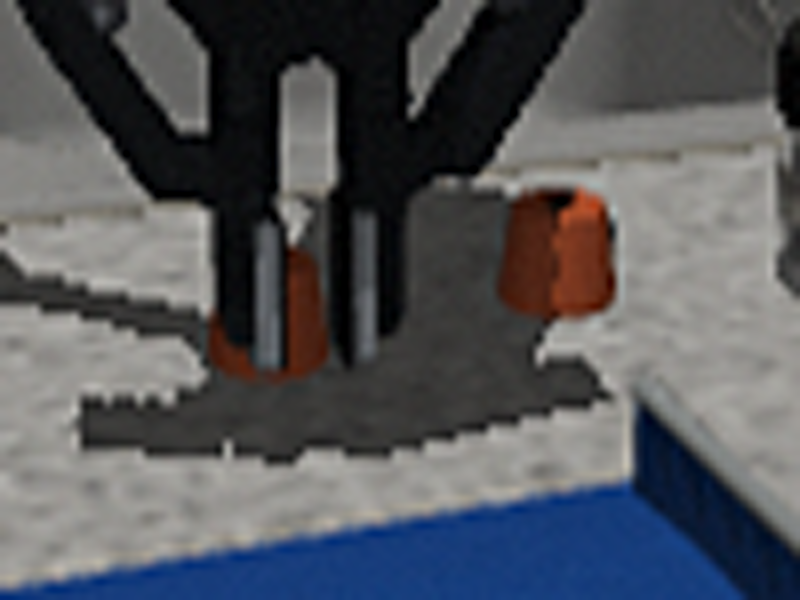

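The tips show at about (289,246). That is still clearly above the bench, with no contact force, so I'll probe further.

Emit:
{"method": "send_rows", "body": {"steps": [-0.67,0,0,0.3,0,-0.67,0,0,0.3,0,-0.67,0,0,0,0]}}

```text
clock: 5.65
position: [0.5168, -0.2244, -0.0044]
ee_rot: [-0.0, 0.731, 0.682, -0.0]
contact_force: [0.3, 0.2, -0.1]
width: 0.0142
gripper_force: 0.0
```

Emit:
{"method": "send_rows", "body": {"steps": [-0.67,0,0,0.2,0,-0.67,0,0,0.2,0,-0.67,0,0,0,0]}}

```text
clock: 5.95
position: [0.517, -0.2245, -0.0082]
ee_rot: [-0.0, 0.731, 0.682, -0.0]
contact_force: [-0.1, 0.0, 0.2]
width: 0.0141
gripper_force: 0.0
```

Emit:
{"method": "send_rows", "body": {"steps": [-0.67,0,0,0.2,0,-0.67,0,0,0,0]}}

```text
clock: 6.15
position: [0.517, -0.2245, -0.0101]
ee_rot: [-0.0, 0.731, 0.682, -0.0]
contact_force: [-0.7, 1.1, 0.4]
width: 0.014
gripper_force: 0.0
```

```bash
python3 - <<'E'
from h import *
s=get_state();print(s['clock'],s['position'],s['contact_force'])
im=get_image('side');h=im['color'][225:262,275:305].astype(int).sum(2)
print(h[::2,10:22])
E
```

```text
6.15 [ 0.51703804 -0.22447797 -0.01014018] [-0.72072799  1.11847128  0.41626598]
[[443 427 132 137 160 170 176  75  26  23  49  43]
 [477 446 458 141 154 184 192 103  22  38  34  51]
 [532 511 324 162 177 200  94  62  10  28  38  41]
 [ 93  86 114 139 175 189  52  17  21  22  35  32]
 [ 71 101  98 116 119 182  47  14  10 103 192 193]
 [ 58 139 137 123 109 205  55   2  20 100 222 235]
 [ 49 140 130 126 111 157  56  15   2 103 215 231]
 [ 47 143 139 126 105 144  53  20  17 104 225 238]
 [ 54 138 140 130 124 124  43   3   8 135 222 230]
 [ 58 134 138 125 128 119  33   8  23 149 216 237]
 [ 29 140 135 121 113 145  89   5  13 147 265 281]
 [ 22 148 157 167 181 179  79  11  11 140 285 298]
 [ 30 167 167 174 182 179 183  64  12 138 301 297]
 [  1 167 162 166 165 185 194 171  87  97 161 161]
 [169 167 158 178 189 184 170 165 167 158 143 167]
 [159 164 155 152 145 144 153 163 168 166 174 179]
 [148 144 428 426 427 422 407 406 419 145 126 125]
 [355 332 437 446 463 492 489 485 491 482 471 457]
 [440 443 456 462 459 448 449 470 492 491 480 464]]
```

The tips are now about 6 mm above the bench with TCP z at -0.010, so they sit roughly 16 mm behind the TCP at this opening. I'm lifting over the stopper and repeating the approach at this height.

Emit:
{"method": "send_rows", "body": {"steps": [-0.67,0,0,-2,0,-0.67,0,0,-2.5,0,-0.67,2,0,0,0,-0.67,3,0.1,0,0,-0.67,3,0,0,0,-0.67,2,0,0,0,-0.67,0,0,0,0,-0.67,0,0,2,0,-0.67,0,0,1.6,0,-0.67,0,0,0.8,0,-0.67,0,0,0,0]}}

```text
clock: 7.3
position: [0.5243, -0.1253, -0.0099]
ee_rot: [-0.001, 0.731, 0.682, -0.001]
contact_force: [0.5, 0.3, 0.2]
width: 0.0139
gripper_force: 0.0
```

Emit:
{"method": "send_rows", "body": {"steps": [-0.67,-0.6,0,0,0,-0.67,-0.6,0,0,0,-0.67,-0.6,0,0,0,-0.67,-0.6,0,0,0,-0.67,-0.6,0,0,0,-0.67,-0.6,0,0,0,-0.67,-0.6,0,0,0,-0.67,-0.6,0,0,0,-0.67,0,0,0,0]}}

```text
clock: 8.2
position: [0.5219, -0.1737, -0.0089]
ee_rot: [0.0, 0.731, 0.682, -0.0]
contact_force: [0.6, 0.2, -0.1]
width: 0.0142
gripper_force: 0.0
```

```bash
python3 look.py | grep -v -- '-[0-9]\.\|-[1-9][0-9]*\.'; python3 -c "
from h import *
im=get_image('side')
cv2.imwrite('pics/g.png',cv2.resize(im['color'][200:275,250:350],(800,600),interpolation=2)[:,:,::-1])"
```

```text
(no output)
```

View pics/g.png

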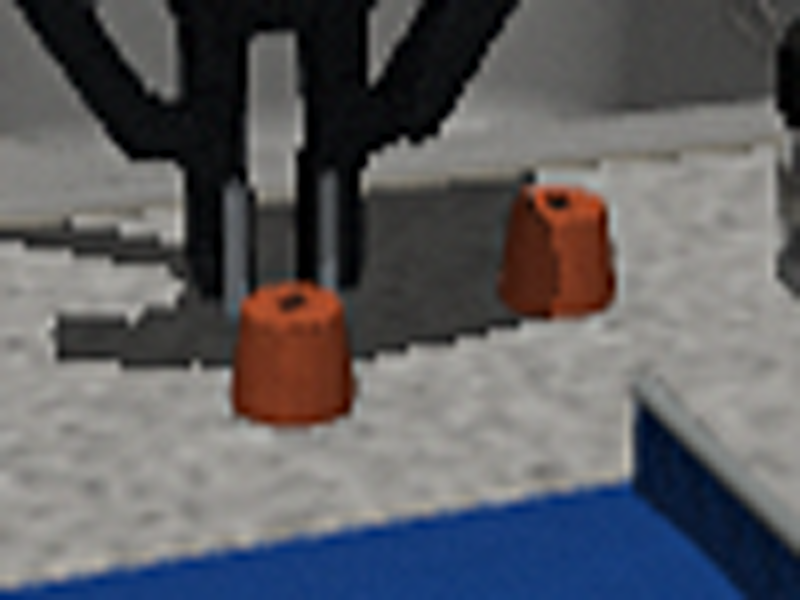

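The stopper at (293,350) is nested against both fingers and upright, and it has moved about 25 mm towards the lip. Continuing.

Emit:
{"method": "send_rows", "body": {"steps": [-0.67,-0.6,0,0,0,-0.67,-0.9,0,0,0,-0.67,-0.9,0,0,0,-0.67,-0.9,0,0,0,-0.67,-0.9,0,0,0,-0.67,-0.9,0,0,0,-0.67,-0.9,0,0,0,-0.67,-0.9,0,0,0,-0.67,-0.9,0,0,0,-0.67,-0.9,0,0,0,-0.67,-0.9,0,0,0,-0.67,-0.9,0,0,0]}}

```text
clock: 9.55
position: [0.5146, -0.278, -0.0087]
ee_rot: [-0.0, 0.731, 0.682, 0.0]
contact_force: [0.3, 1.6, 1.7]
width: 0.0141
gripper_force: 1.2
```

Emit:
{"method": "send_rows", "body": {"steps": [-0.67,-0.9,0,0,0,-0.67,-0.9,0,0,0,-0.67,-0.9,0,0,0,-0.67,-0.9,0,0,0,-0.67,-0.9,0,0,0,-0.67,-0.6,0,0,0,-0.67,0,0,0,0]}}

```text
clock: 10.25
position: [0.511, -0.3298, -0.009]
ee_rot: [0.0, 0.731, 0.682, -0.0]
contact_force: [-0.5, 0.8, -0.3]
width: 0.0143
gripper_force: 0.0
```

```bash
python3 look.py | grep -v ', -[1-9]'
```

```text
scene (324, 292, 10, 15) [0.512, -0.347]
scene (489, 266, 6, 16) [0.943, -0.464]
scene (253, 243, 9, 12) [0.438, -0.105]
side (295, 274, 19, 23) [0.509, -0.352]
side (231, 226, 13, 13) [0.435, -0.117]
side (317, 224, 9, 16) [0.6, -0.161]
```

Emit:
{"method": "send_rows", "body": {"steps": [-0.67,1,0,0,0,-0.67,0,0,-2.5,0,-0.67,0,0,-2.5,0,-0.67,0,0,0,-8,-0.67,3.7,-0.84,0,0,-0.67,3.7,-0.84,0,0,-0.67,3.7,-0.84,0,0,-0.67,3.7,-0.84,0,0,-0.67,3.7,-0.84,0,0,-0.67,3.7,-0.84,0,0,-0.67,3.7,-0.84,0,0,-0.67,0,0,0,0]}}

```text
clock: 11.55
position: [0.4306, -0.0595, 0.0406]
ee_rot: [-0.002, 0.68, 0.733, -0.001]
contact_force: [0.0, -0.4, -0.2]
width: 0.0142
gripper_force: 0.0
```

Emit:
{"method": "send_rows", "body": {"steps": [-0.67,-0.3,0.4,0,0,-0.67,0,0,2.5,0,-0.67,0,0,1.7,0,-0.67,0,0,0.8,0,-0.67,0,0,0,0,-0.67,-0.5,0,0,0,-0.67,-0.5,0,0,0,-0.67,-0.5,0,0,0,-0.67,-0.6,0,0,0,-0.67,-0.6,0,0,0,-0.67,-0.6,0,0,0,-0.67,0,0,0,0]}}

```text
clock: 12.75
position: [0.4417, -0.1008, -0.0088]
ee_rot: [0.001, 0.682, 0.731, 0.0]
contact_force: [0.5, -0.0, 0.6]
width: 0.0138
gripper_force: 0.0
```

```bash
python3 look.py | grep -v ', -[1-9]'
```

```text
scene (324, 294, 10, 13) [0.511, -0.349]
scene (489, 266, 6, 16) [0.945, -0.463]
scene (257, 245, 9, 13) [0.444, -0.119]
scene (314, 236, 9, 11) [0.601, -0.152]
side (295, 274, 19, 23) [0.508, -0.353]
side (234, 225, 13, 17) [0.441, -0.127]
side (312, 223, 15, 17) [0.598, -0.159]
```

Emit:
{"method": "send_rows", "body": {"steps": [-0.67,-0.6,0,0,0,-0.67,-0.9,0,0,0,-0.67,-0.9,0,0,0,-0.67,-0.9,0,0,0,-0.67,-0.9,0,0,0,-0.67,-0.9,0,0,0,-0.67,-0.9,0,0,0,-0.67,-0.9,0,0,0,-0.67,-0.9,0,0,0,-0.67,-0.9,0,0,0,-0.67,-0.9,0,0,0,-0.67,-0.9,0,0,0]}}

```text
clock: 14.05
position: [0.4487, -0.2053, -0.0089]
ee_rot: [0.0, 0.682, 0.732, -0.0]
contact_force: [-0.5, 0.3, 0.2]
width: 0.0145
gripper_force: 0.1
```

Emit:
{"method": "send_rows", "body": {"steps": [-0.67,-0.9,0,0,0,-0.67,-0.9,0,0,0,-0.67,-0.9,0,0,0,-0.67,-0.9,0,0,0,-0.67,-0.9,0,0,0,-0.67,-0.9,0,0,0,-0.67,-0.9,0,0,0,-0.67,-0.9,0,0,0,-0.67,-0.9,0,0,0,-0.67,-0.9,0,0,0,-0.67,-0.9,0,0,0,-0.67,-0.9,0,0,0]}}

```text
clock: 15.25
position: [0.4563, -0.3125, -0.0086]
ee_rot: [-0.0, 0.682, 0.732, 0.0]
contact_force: [0.0, 4.2, 6.2]
width: 0.0141
gripper_force: 3.1
```

Emit:
{"method": "send_rows", "body": {"steps": [-0.67,-0.9,0,0,0,-0.67,-0.5,0,0,0,-0.67,0,0,0,0]}}

```text
clock: 15.55
position: [0.4575, -0.3275, -0.0087]
ee_rot: [0.0, 0.682, 0.731, -0.0]
contact_force: [-0.8, 1.2, 1.5]
width: 0.0142
gripper_force: 1.0
```

```bash
python3 look.py | grep -v ', -[1-9]'
```

```text
scene (305, 298, 10, 16) [0.462, -0.345]
scene (324, 294, 10, 13) [0.511, -0.349]
scene (490, 266, 5, 16) [0.943, -0.464]
side (263, 277, 19, 23) [0.458, -0.349]
side (295, 274, 19, 23) [0.509, -0.352]
side (312, 223, 15, 17) [0.598, -0.159]
```

Emit:
{"method": "send_rows", "body": {"steps": [-0.67,1,0,0,0,-0.67,0,0,-2.5,0,-0.67,0,0,-2.5,0,-0.67,0,0,0,8,-0.67,0,0,0,8,-0.67,0,0,0,8,-0.67,4,1.3,0,0,-0.67,4,1.3,0,0,-0.67,4,1.3,0,0,-0.67,4,1.3,0,0,-0.67,4,1.3,0,0,-0.67,4,1.3,0,0]}}

```text
clock: 16.85
position: [0.6123, -0.1154, 0.0408]
ee_rot: [0.0, 0.819, 0.574, -0.0]
contact_force: [0.5, -0.0, -0.6]
width: 0.0142
gripper_force: 0.0
```

Emit:
{"method": "send_rows", "body": {"steps": [-0.67,0,0,0,0]}}

```text
clock: 16.95
position: [0.6148, -0.1127, 0.0408]
ee_rot: [0.0, 0.817, 0.576, 0.001]
contact_force: [-0.6, -0.5, -0.1]
width: 0.0138
gripper_force: 0.0
```

```bash
python3 - <<'E'
from h import *
im=get_image('side');
print(cv2.imwrite('pics/h.png',cv2.resize(im['color'][150:360,180:400],None,fx=2.8,fy=2.8,interpolation=2)[:,:,::-1]))
E
```

```text
True
```

View pics/h.png

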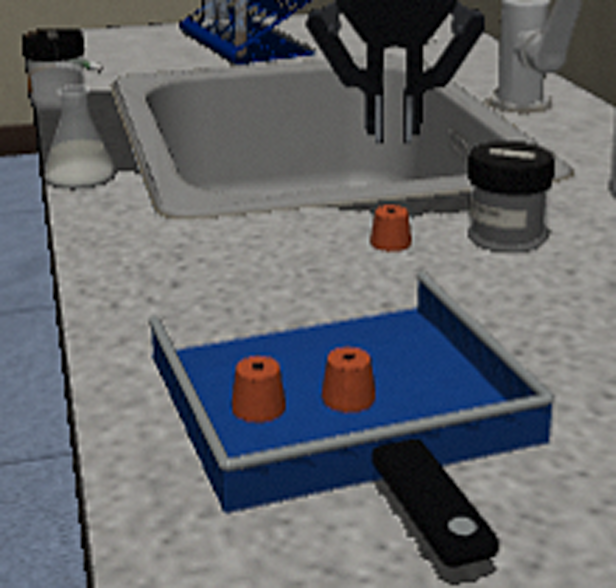

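The two stoppers stand upright inside the tray at (258,388) and (349,378), and the third is at (391,228). The knuckles spread wide, so I'll check the jar's place before descending beside it.

```bash
python3 - <<'E'
from h import *
f=lambda p:np.array(p)/2.8+[180,150]
im=get_image('side');d1,o1=rays(im,[f((511,155))]);a=get_image('scene')
p=[(348,221)];d2,o2=rays(a,p)
A=np.c_[d1[0],-d2[0]];t=np.linalg.lstsq(A,o2-o1,rcond=None)[0]
print(o1+d1[0]*t[0],o2+d2[0]*t[1]);print(onplane(im,[f((511,155))],.072),onplane(im,[f((511,150))],.068),onplane(a,p,.072))
print(onplane(im,f([(469,158),(553,158)]),.068))
E
python3 look.py|grep -v ', -[1-9]'
```

```text
[ 0.68724682 -0.16262054  0.0613626 ] [ 0.68761531 -0.1627099   0.06157496]
[[ 0.67450716 -0.18987562  0.072     ]] [[ 0.68363816 -0.1698788   0.068     ]] [[ 0.67897906 -0.17354838  0.072     ]]
[[ 0.64879973 -0.17735887  0.068     ]
 [ 0.70453558 -0.19332732  0.068     ]]
scene (305, 300, 10, 14) [0.461, -0.347]
scene (324, 294, 10, 13) [0.511, -0.35]
scene (489, 266, 6, 16) [0.945, -0.462]
scene (314, 236, 9, 11) [0.601, -0.152]
side (263, 278, 19, 22) [0.458, -0.349]
side (295, 274, 19, 23) [0.508, -0.353]
side (312, 223, 15, 17) [0.598, -0.158]
```

Emit:
{"method": "send_rows", "body": {"steps": [-0.67,-0.5,-0.3,0,0,-0.67,0,0,1.5,0,-0.67,0,0,1.0,0,-0.67,0,0,1.0,0,-0.67,0,0,0.6,0,-0.67,0,0,0.5,0,-0.67,0,0,0,0]}}

```text
clock: 17.9
position: [0.6068, -0.1209, -0.0057]
ee_rot: [-0.001, 0.819, 0.574, -0.0]
contact_force: [-0.5, 0.6, 0.9]
width: 0.0141
gripper_force: 0.0
```

Emit:
{"method": "send_rows", "body": {"steps": [-0.67,-0.3,0.3,0,0,-0.67,-0.5,0,0,0,-0.67,-0.5,0,0,0,-0.67,-0.5,0,0,0,-0.67,-0.5,0,0,0,-0.67,-0.5,0,0,0,-0.67,-0.5,0,0,0,-0.67,0,0,0,0]}}

```text
clock: 18.7
position: [0.5986, -0.1539, -0.0048]
ee_rot: [0.0, 0.819, 0.574, -0.0]
contact_force: [-0.0, -0.9, -0.3]
width: 0.0142
gripper_force: 0.0
```

```bash
python3 look.py|grep -v ', -[1-9]'
```

```text
scene (305, 300, 10, 14) [0.461, -0.347]
scene (324, 294, 10, 13) [0.511, -0.349]
scene (489, 265, 6, 17) [0.945, -0.463]
scene (315, 240, 9, 13) [0.593, -0.17]
side (263, 278, 19, 22) [0.458, -0.349]
side (295, 274, 19, 23) [0.508, -0.353]
side (311, 227, 15, 17) [0.589, -0.177]
```

Emit:
{"method": "send_rows", "body": {"steps": [-0.67,-0.8,-0.2,0,0,-0.67,-0.8,-0.2,0,0,-0.67,-0.8,-0.2,0,0,-0.67,-0.8,-0.2,0,0,-0.67,-0.8,-0.2,0,0,-0.67,-0.8,-0.2,0,0,-0.67,-0.8,-0.2,0,0,-0.67,-0.8,-0.2,0,0,-0.67,-0.8,-0.2,0,0,-0.67,-0.5,-0.1,0,0,-0.67,0,0,0,0]}}

```text
clock: 19.9
position: [0.5543, -0.2197, -0.0049]
ee_rot: [0.0, 0.819, 0.574, -0.0]
contact_force: [-0.4, 0.4, -0.8]
width: 0.014
gripper_force: 0.0
```

```bash
python3 look.py|grep -v ', -[1-9]'
```

```text
scene (305, 300, 10, 14) [0.461, -0.347]
scene (324, 294, 10, 13) [0.511, -0.349]
scene (489, 265, 6, 17) [0.945, -0.463]
scene (313, 260, 10, 13) [0.548, -0.237]
side (263, 278, 19, 22) [0.458, -0.349]
side (295, 274, 19, 23) [0.508, -0.353]
side (299, 243, 16, 19) [0.545, -0.244]
```

Emit:
{"method": "send_rows", "body": {"steps": [-0.67,-0.5,-0.3,0,-8,-0.67,-0.5,-0.3,0,-8,-0.67,-0.5,0.1,0,0,-0.67,0,0,0,0]}}

```text
clock: 20.4
position: [0.5474, -0.2324, -0.0048]
ee_rot: [0.0, 0.732, 0.681, 0.0]
contact_force: [-0.3, -0.5, -0.2]
width: 0.0139
gripper_force: 0.1
```

```bash
python3 look.py|grep -v ', -[1-9]'
```

```text
scene (305, 300, 10, 14) [0.461, -0.347]
scene (324, 294, 10, 13) [0.511, -0.35]
scene (489, 265, 6, 17) [0.944, -0.463]
scene (316, 263, 9, 14) [0.548, -0.25]
side (263, 278, 19, 23) [0.458, -0.349]
side (295, 274, 19, 23) [0.508, -0.353]
side (300, 246, 16, 19) [0.544, -0.256]
```

Emit:
{"method": "send_rows", "body": {"steps": [-0.67,-0.8,0.1,0,0,-0.67,-0.8,0.1,0,0,-0.67,-0.8,0.1,0,0,-0.67,-0.8,0.1,0,0,-0.67,-0.8,0.1,0,0,-0.67,-0.8,0.1,0,0,-0.67,-0.8,0.1,0,0,-0.67,-0.8,0.1,0,0,-0.67,-0.8,0.1,0,0,-0.67,-0.8,0.1,0,0,-0.67,-0.4,0,0,0,-0.67,0,0,0,0]}}

```text
clock: 21.7
position: [0.5514, -0.3176, -0.0046]
ee_rot: [0.001, 0.731, 0.682, 0.0]
contact_force: [-0.4, 1.4, 1.8]
width: 0.014
gripper_force: 1.1
```

Emit:
{"method": "send_rows", "body": {"steps": [-0.67,1.5,0,0,0,-0.67,0,0,-2.5,0,-0.67,0,0,-3,0,-0.67,0,0,-4,0,-0.67,0,0,-4,0,-0.67,2,0,-3,0,-0.67,0,0,0,0]}}

```text
clock: 22.4
position: [0.5559, -0.2806, 0.1649]
ee_rot: [0.004, 0.731, 0.683, 0.001]
contact_force: [0.2, -1.0, -0.2]
width: 0.0141
gripper_force: 0.0
```

```bash
python3 look.py i.png|grep -v ', -[1-9]'
```

```text
scene (305, 300, 10, 14) [0.461, -0.347]
scene (324, 285, 21, 22) [0.531, -0.343]
scene (489, 266, 6, 16) [0.944, -0.464]
side (263, 278, 19, 23) [0.458, -0.349]
side (295, 274, 19, 23) [0.508, -0.353]
side (317, 267, 18, 22) [0.549, -0.339]
```

View pics/i.png

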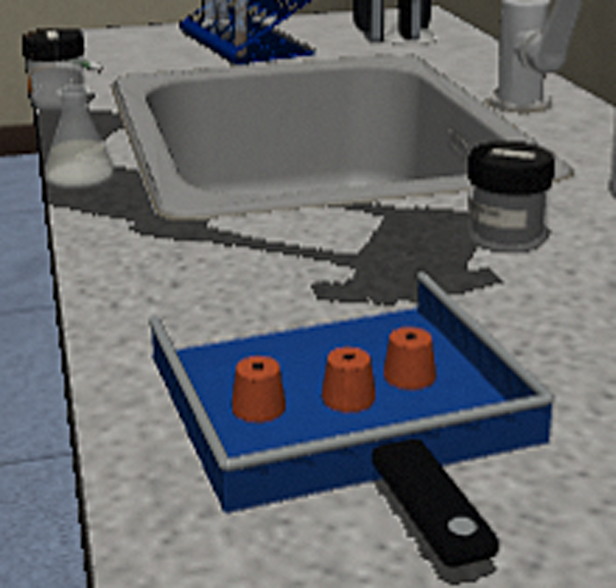

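The final picture shows all three stoppers upright inside the tray at (258,388), (349,378) and (409,358), well behind the lip. The jars and flask haven't moved and the gripper is clear.

```bash
python3 -c "
from rig import sign_off;print(sign_off())"
```

```text
the job is handed in; nothing more can be done
None
```

All three stoppers are standing inside the blue tray, well behind the front lip; the flask and both jars show no movement in the camera views, and the job was handed in at about 22.5 s of the 61 s allowed.

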